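Lock the stones away in the sprung bench caddy

TASK

Press the red button on the green caddy gently so that its tray springs out, put the little round stone box flat in the tray, and push the tray home by its pull until the catch clicks and holds it. Push no harder than the catch needs (hitting it or forcing it against its end stop will spoil it), and leave the other things on the bench alone.

Things in the scene. Friction and masses are not known exactly. Their poses are not given: they have to be found in the camera images.
- caddy: Low green steel case, 140 mm deep (x), 150 mm wide (y), 62 mm high, fixed to the bench, yawed up to 0.25 rad; origin at the centre of its underside, z up. Its open front faces the robot (its own -x), filled by the tray's aluminium face; the tray springs out along the case's -x. The robot must never press on case, button or tray with more than 20 N.
- button_top (a point): Centre of the top of the red release button (26 mm across) on the case's roof, 80 mm above the bench; axes as the case's. It stands 18 mm proud of the roof, 14.5 mm of the steel ring round it. It goes straight down 12 mm on a spring (3 N to start, 8.5 N at the bottom, then a hard stop); the catch lets go at about 4 mm (5 N). Let go, the button springs back up.
- tray_pull (a point): Front-most point, mid-length, of the tray's dark pull: a level bar 10 mm thick, 50 mm long along the case's y, its axis 32 mm above the bench, its front 26 mm before the tray's face. Axes as the case's. Released, the tray springs out 70 mm in about 0.7 s and stays out. Home, this point is 87 to 106 mm before the case's origin: how far differs, and no position tells it.
- tray_face (a point): Centre of the tray's upright aluminium face (139 mm wide, 7 to 58 mm above the bench), axes as the case's. Pushed in along +x its spring resists with 3 N, rising to 7 N. Some 14 mm short of home the catch's roller adds a bump (12 N in all), then 7 to 8 N until the click, a small dip; 1 mm behind it a rubber stop begins, 6 to 8 N per mm. Let go before the click, it springs out.
- case_front (a point): Middle of the lower front edge of the case's opening, 70 mm before the case's origin, at bench height; axes as the case's. Lost motion in the slides and the catch's setting are hidden and differ: the click comes with the pull 0 to 17 mm deeper in than where it stood at the start, at no depth known from positions. Feel for it: the steady rise beyond 14 N on the rubber stop shows that it is past.
- works: The mechanism inside the case, with the button, its flat steel ring (42 mm across) on the roof, and the tray. Origin near the centre of the case's underside, axes as the case's; set up to 9 mm fore or aft in the case.
- tray_floor (a point): Point on the tray's flat floor, 9 mm above the bench, mid-width, 34 mm behind the tray's face: the middle of what lies open to above when the tray is out. Axes as the case's. Inside, the tray is 132 mm wide (y); when out, at least 55 mm of its length (x) is clear of the case's 62 mm high roof. Side walls 3 mm thick, tops 31 mm above the bench; the face's top is at 58 mm.
- gem_jar_center (a point): Centre of the small round stone box (white rim, clear lid, a few stones inside), 30 mm across, 10 mm high, 16 to 30 g, lying flat and loose on the bench left of the caddy; the point is half-way up, 5 mm over its underside, z up. Grasp it across its diameter.
- dish_deep: Loose bystander: shallow white round dish, 120 mm across, 32 mm high, near the robot on the left; origin under its centre. Between it and the caddy's side of the bench a dark strip, 13 mm high, runs across the bench 0.36 to 0.40 m ahead of the robot's base.
Not all that is in view belongs to the job. What is shaped like the part that bears gem_jar_center but blue or purple is not meant.

How it is judged (in metres and radians):
On the way, in this order (a step that is already met when the one before it is completed fails the run):
1. the tray has sprung out (pull more than 150 mm in front of the case's origin) (x of tray_pull in the frame of caddy below -0.15 m), for 0.2 s.
2. the stone box lies flat in the open tray, let go (x of gem_jar_center in the frame of tray_floor between -0.03 and 0.08 m and y of gem_jar_center in the frame of tray_floor between -0.066 and 0.066 m and z of gem_jar_center in the frame of tray_floor between 0 and 0.012 m and angle between gem_jar_center's own z axis and vertical below 0.2 rad and x of tray_pull in the frame of caddy below -0.14 m and contact force between the fingers and gem_jar below 0.1 N), for 0.2 s.
At the end, for the whole second after the job is handed in: the tray stays home on its catch by itself (pull less than 112 mm in front of the case's origin; off the catch it springs out some 70 mm), with the stone box lying flat (within 0.2 rad) and at rest on the tray's floor (x of gem_jar_center in the frame of tray_floor between -0.03 and 0.08 m and y of gem_jar_center in the frame of tray_floor between -0.066 and 0.066 m and z of gem_jar_center in the frame of tray_floor between 0 and 0.012 m and angle between gem_jar_center's own z axis and vertical below 0.2 rad and x of tray_pull in the frame of caddy above -0.112 m and linear speed of gem_jar below 0.02 m/s); the robot touches nothing.
It fails at once if the robot presses on the caddy (case, button or tray) with more than 20 N (contact force between any of the arm, the fingers and caddy above 20 N or contact force between any of the arm, the fingers and works above 20 N).
It fails at once if the dish is moved by more than 20 mm (distance of dish_deep from where it was at the start of the episode above 0.02 m).
It also fails if it takes over 62 s, if anything falls off the work surface, if the arm or the gripper's body presses on something with over 40 N, if the wrist force passes 120 N, or if a joint passes its speed limit or range.

ROBOT

A 6-joint arm with a two-finger parallel gripper is mounted at the origin on the work surface; the furniture and walls round the work are solid. World frame = base frame: x ahead of the robot, y to its left, z up, the work surface at z = 0. Lengths are in mm, angles in rad, forces in N, time in s.
With the tool pointing down it reaches from about 300 to 775 mm from the base axis. Payload 14.6 kg.
Tool frame: the origin (TCP) lies midway between the tips of the shut fingers; the grasp point (between the pads) lies 19 mm behind it (manip.hold_point_z is the distance from the TCP to the grasp point, in mm); z points along the fingers, y is the direction in which the jaws open and shut (so a half turn about z gives the same grasp; the last joint's range is limited). The gripper opens to 94 mm and grips with 3 to 60 N. Pads are 16 mm wide; open, the fingers measure 119 mm over their backs; the gripper's body (75 mm by 177 mm) begins 78 mm behind the grasp point.
Start: joints at [-1.361, 0.3, 1.521, -0, 1.321, -0.067], TCP at [150.297, -529.056, 178.246] pointing down, gripper open.
Joint ranges: [-3.03, 3.03], [-0.79, 2.21], [0.23, 2.52], [-1.04, 4.18], [0, 3.07], [-2.55, 2.55]. Speed limits (rad/s): [2.22, 2.22, 2.57, 3.14, 3.14, 3.14].

INTERFACE

Orientations are given as [roll, pitch, yaw] about the fixed x, y, z axes, in that order (R = Rz(yaw) Ry(pitch) Rx(roll)).
In Python, from cell import manip gives the robot as it stands.
- The arm moves only by the shell command python3 -m crank 'ROWS' [OPENING] [FORCE]. ROWS is JSON, a list of rows, each an object with "offset": the shift along the world's x, y, z in m, a list of three; "spin": the turn about the world's z in degrees. In form: [{"offset": [dx, dy, dz], "spin": spin}, ...]. A call has exactly 8 rows; each row is the pose to reach, as a shift and turn from the pose measured when the call began; what a row does not reach only later rows make up. A row lasts 1/12 s, in which the tool goes at most 41.7 mm and 7.16 degrees, less where a joint would pass 70% of its speed; a pose out of reach is approached as far as the arm can. A call with a gripper value outside its range is refused whole. OPENING is the opening, from 0 (shut) to 1 (fully open), set as the call begins (- or left out, the last holds). The fingers move at their own pace and stop on an object; FORCE is the grip in N (left out, the last holds). Time passes only in rows, so rows that repeat a pose let the fingers close, or fill a call up. It gives the time, the measured TCP pose, the force and the opening at its end, in the units of the state.
- manip.read_state(): the state, without advancing time (a new reading comes with each control period).
- manip.camera(name): name is "scene" or "top" or "wrist"; returns a dict with "pixels" (420x560x3 uint8, red, green, blue), "fx", "fy", "cx", "cy" (pixels), "extrinsics" (4x4, takes a point from world to camera coordinates); the wrist camera has in their place "hand_eye" (4x4, takes a point from camera to tool coordinates, whose origin is the TCP and whose axes are the flange's). Camera axes: x right, y down, z forward; pixel columns grow to the right and rows downward; lengths in mm; the calibration is good to about 2 mm. A picture is of the moment at which its call begins: read the wrist's pose just before it. There is no depth.
- manip.sign_off(): hands the job in, once; it reports no verdict.
Trained networks look in a picture, given as the dict that the camera call returned (one of the last four; its "shot" number tells which), for a name from the list of things; names that differ only in an ending like _2 or _b are one class to them, and where a whole thing is asked for, a point or a joint stands for the part that bears it (a point fixed in the world has none). Each returns a list of dicts, best first, with "conf" (0 to 1); they miss things now and then, are a little off and sometimes report something else, mostly with a low value. They report only what shows in the picture. A call takes as long as a camera call. They do not tell look-alikes from the thing itself.
- manip.search_frame(picture, name): "location" ([x, y, z] in mm, in world coordinates, good to about 4 mm: the middle of the surface that is visible of it).
- manip.masks_of(picture, name): "mask" (420x560 bool, what is visible of it).
The state is a dict: "clock": time; "joints": joint angles; "qd": joint speeds; "effort": joint torques, N m; "eef_pos": TCP position; "eef_rot": TCP orientation; "wrist_force": force on the tool from outside, world axes, zero at the start; "moment": the same for the moment, N m; "finger_gap": finger opening in mm.
Only numpy, scipy, OpenCV 4.12 (cv2) and the standard library are available. Lean on these libraries where they do the work, as an engineer would, in place of code of your own. Each camera call takes 0.05 s, during which the arm holds its last target. There are 200 camera calls.

## Working session

There is one attempt and no reset: what is moved stays moved. The work goes in short steps, Python scripts to look and compute and a shell command to move; the robot and the scene stay as the last step left them, time stands still between calls to the robot, and variables do not carry over. Pictures are saved under pics/ and viewed, about 8 in all and at most 12, crops included, and the job is handed in when it is done.

```bash
ls; mkdir -p pics
cat > h.py <<'E'
import numpy as np, cv2
from cell import manip
def save(p,n): cv2.imwrite(f'pics/{n}.png',cv2.cvtColor(p['pixels'],cv2.COLOR_RGB2BGR))
def ray(p,u,v,z):
    E=np.array(p['extrinsics']);R,t=E[:3,:3],E[:3,3];c=-R.T@t
    d=R.T@np.array([(u-p['cx'])/p['fx'],(v-p['cy'])/p['fy'],1]);return c+d*(z-c[2])/d[2]
def proj(p,X):
    E=np.array(p['extrinsics']);q=E[:3,:3]@np.array(X)+E[:3,3];return p['fx']*q[0]/q[2]+p['cx'],p['fy']*q[1]/q[2]+p['cy']
E
python3 - <<'E'
from h import *
s=manip.read_state();print({k:np.round(v,3).tolist() for k,v in s.items()})
for n in ['top','scene']:
    p=manip.camera(n);save(p,n+'0')
    for o in ['caddy','button_top','tray_pull','tray_face','gem_jar_center','dish_deep','works']:
        for r in manip.search_frame(p,o): print(n,o,np.round(r['location'],1),round(r['conf'],2))
    E=np.array(p['extrinsics']);print(n,'cam at',-E[:3,:3].T@E[:3,3],p['fx'])
E
```

```text
pics
{'clock': 0.0, 'joints': [-1.361, 0.3, 1.522, -0.0, 1.321, -0.067], 'qd': [0.001, -0.001, -0.001, 0.0, -0.002, -0.0], 'effort': [0.005, -53.18, -35.274, 0.071, 0.025, -0.0], 'eef_pos': [150.238, -528.786, 177.692], 'eef_rot': [-3.14, -0.0, 0.277], 'wrist_force': [1.231, -0.123, 0.981], 'moment': [0.07, -0.039, -0.03], 'finger_gap': 94.316}
top caddy [639.3 -81.1  66.7] 0.58
top button_top [633.  -87.9  78.8] 0.5
top tray_pull [565.6 -93.1  34.4] 0.57
top tray_face [565.9 -92.2  32.5] 0.77
top tray_face [565.  -91.3  52.4] 0.6
top gem_jar_center [484.   66.4  10.3] 0.56
top gem_jar_center [477.6 239.3   8.7] 0.56
top gem_jar_center [491.4 141.8   7. ] 0.5
top dish_deep [345.4 219.8   2.6] 0.7
top works [566.8 -91.6  52.2] 0.73
top cam at [348.42001545  64.88994153 899.7553074 ] 383.28850004482985
scene caddy [622.  -48.9  63.4] 0.95
scene button_top [625.2 -84.   74. ] 0.66
scene tray_pull [564.8 -83.6  39.7] 0.86
scene tray_face [563.9 -86.7  32.3] 0.91
scene gem_jar_center [485.  140.7   9.6] 0.61
scene gem_jar_center [480.4  70.4   9.9] 0.59
scene gem_jar_center [470.2 238.1  11.3] 0.47
scene dish_deep [344.1 211.9  11.8] 0.75
scene works [557.1 -83.9  40.5] 0.93
scene cam at [-120.66215234  361.82406472  580.41147299] 422.80710758884726
```

View pics/top0.png

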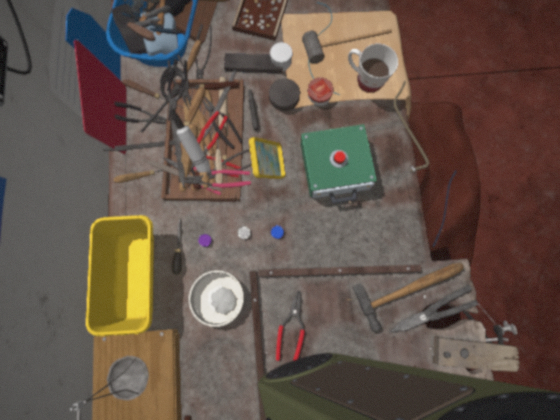

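View pics/scene0.png

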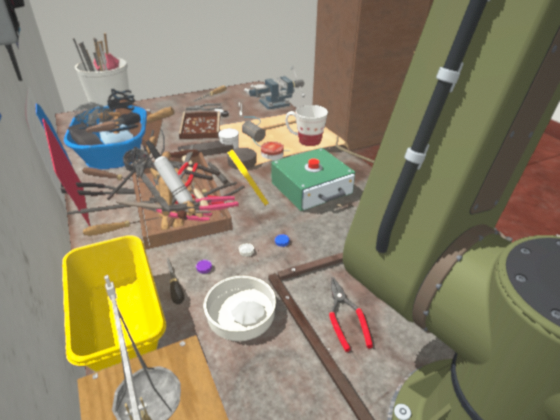

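Top view: the white jar is at about (244,232), with the purple decoy at (205,240) and the blue one at (278,232). The caddy's green roof is around (338,160), its red button at (340,157) and its pull at (348,205). Next I'll measure precisely.

```bash
python3 - <<'E'
from h import *
for n in ['top','scene']:
    p=manip.camera(n);im=p['pixels'].astype(int)
    hsv=cv2.cvtColor(p['pixels'],cv2.COLOR_RGB2HSV)
    r=max(manip.search_frame(p,'caddy'),key=lambda r:r['conf']); u0,v0=proj(p,[640,-75,62])
    U,V=np.meshgrid(np.arange(560),np.arange(420)); near=np.hypot(U-u0,V-v0)<60
    red=near&((hsv[...,0]<8)|(hsv[...,0]>172))&(hsv[...,1]>150)&(hsv[...,2]>120)&(np.hypot(U-u0,V-v0)<25)
    v,u=np.nonzero(red);print(n,'red',len(u),u.mean(),v.mean(),ray(p,u.mean(),v.mean(),77))
    g=near&(hsv[...,0]>60)&(hsv[...,0]<95)&(hsv[...,1]>90)
    if n=='top':
        g2=cv2.morphologyEx(g.astype('uint8'),cv2.MORPH_CLOSE,np.ones((15,15)))
        c=max(cv2.findContours(g2,0,2)[0],key=cv2.contourArea)
        W=np.array([ray(p,*q,62)[:2] for q in c[:,0,:]]).astype('float32')
        print('rect',cv2.minAreaRect(W),cv2.boxPoints(cv2.minAreaRect(W)).tolist())
    # jar
    for m in manip.masks_of(p,'gem_jar_center'):
        v,u=np.nonzero(m['mask']);print('jar',round(m['conf'],2),len(u),u.mean(),v.mean(),ray(p,u.mean(),v.mean(),8).round(1),im[m['mask']].mean(0))
    for m in manip.masks_of(p,'tray_pull')[:2]:
        v,u=np.nonzero(m['mask']);print('pull',m['conf'],len(u),u.mean(),v.mean(),ray(p,u.mean(),v.mean(),34).round(1))
    a,b=(270,110) if n=='top' else (250,120)
    cv2.imwrite(f'pics/c_{n}.png',cv2.cvtColor(cv2.resize(p['pixels'][b:b+110,a:a+130],None,fx=4,fy=4,interpolation=2),cv2.COLOR_RGB2BGR))
E
python3 -c "
import cv2,numpy as np
cv2.imwrite('pics/c2.png',cv2.resize(np.hstack([cv2.imread('pics/c_top.png'),cv2.imread('pics/c_scene.png')]),(800,338)))"
```

```text
top red 82 339.2926829268293 156.84146341463415 [630.5613912  -87.30237623  77.        ]
rect ((635.3525390625, -85.44110870361328), (134.4043426513672, 150.9652557373047), 4.278953552246094) [[562.7057495117188, -15.183000564575195], [573.9696655273438, -165.72744750976562], [707.9993286132812, -155.69921875], [696.7354125976562, -5.1547698974609375]]
jar 0.62 118 277.1525423728813 231.38135593220338 [483.5  66.5   8. ] [ 58.18644068  90.44067797 179.10169492]
pull 0.67 609 341.9655172413793 191.63875205254516 [560.  -91.6  34. ]
scene red 77 313.2207792207792 163.06493506493507 [625.72499452 -82.6711068   77.        ]
jar 0.67 171 203.9766081871345 266.9122807017544 [472.4 239.    8. ] [149.02923977  87.09356725 185.56725146]
jar 0.54 134 245.96268656716418 250.7462686567164 [480.8 148.9   8. ] [213.37313433 212.57462687 205.10447761]
jar 0.48 148 281.68918918918916 240.9391891891892 [477.2  70.8   8. ] [ 74.03378378 115.16216216 207.72297297]
pull 0.55 1041 327.45917387127764 191.69932756964457 [561.2 -86.6  34. ]
```

View pics/c2.png

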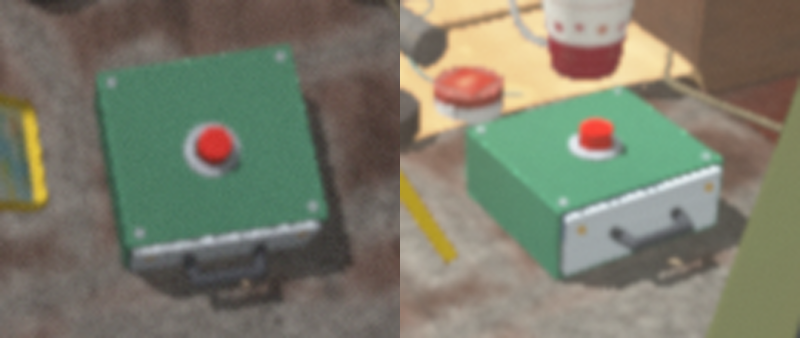

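```bash
python3 -m crank '[{"offset":[0.03,0.0275,0.002],"spin":-1},{"offset":[0.06,0.055,0.004],"spin":-2},{"offset":[0.09,0.0825,0.006],"spin":-3},{"offset":[0.12,0.11,0.01],"spin":-4},{"offset":[0.15,0.1375,0.015],"spin":-5},{"offset":[0.18,0.165,0.02],"spin":-6},{"offset":[0.21,0.1925,0.025],"spin":-7},{"offset":[0.24,0.22,0.03],"spin":-8}]' 0 10
python3 -m crank '[{"offset":[0.03,0.0275,0],"spin":0},{"offset":[0.06,0.055,0],"spin":0},{"offset":[0.09,0.0825,0],"spin":0},{"offset":[0.12,0.11,0],"spin":0},{"offset":[0.15,0.1375,0],"spin":0},{"offset":[0.18,0.165,0],"spin":0},{"offset":[0.2,0.19,0],"spin":0},{"offset":[0.2,0.21,0],"spin":0}]'
cat >> h.py <<'E'
from scipy.spatial.transform import Rotation as Rt
def wrist():
    s=manip.read_state();p=manip.camera('wrist')
    T=np.eye(4);T[:3,:3]=Rt.from_euler('xyz',s['eef_rot']).as_matrix();T[:3,3]=s['eef_pos']
    p['extrinsics']=np.linalg.inv(T@np.array(p['hand_eye']));return s,p
E
python3 - <<'E'
from h import *
p=manip.camera('top')
for x,y in [(112,82),(280,56),(139,232),(313,205)]: print(ray(p,270+x/3.077,110+y/3.077,62).round(1))
s,p=wrist();save(p,'w1');print(s['eef_pos'],s['eef_rot'],s['wrist_force'],s['clock']);print(np.round(p['hand_eye'],2))
E
```

```text
clock: 1.87
eef_pos: [391.4, -307.4, 208.7]
eef_rot: [3.141, -0.0, 0.136]
wrist_force: [0.5, -1.5, -0.1]
finger_gap: 44.3
clock: 2.53
eef_pos: [593.7, -95.0, 207.7]
eef_rot: [-3.141, 0.0, 0.138]
wrist_force: [-0.6, 0.2, -0.8]
finger_gap: 0.5
[691.3 -19.6  62. ]
[ 701.4 -148.7   62. ]
[572.8 -27.9  62. ]
[ 582.4 -158.    62. ]
[592.54833238 -92.51074902 207.96036646] [-3.14077340e+00  3.84310957e-04  1.39727475e-01] [-0.66325773  3.227308   -0.58378348] 2.5833
[[  -0.     -0.97   -0.26   75.88]
 [   1.     -0.     -0.      0.8 ]
 [  -0.     -0.26    0.97 -205.86]
 [   0.      0.      0.      1.  ]]
```

View pics/w1.png

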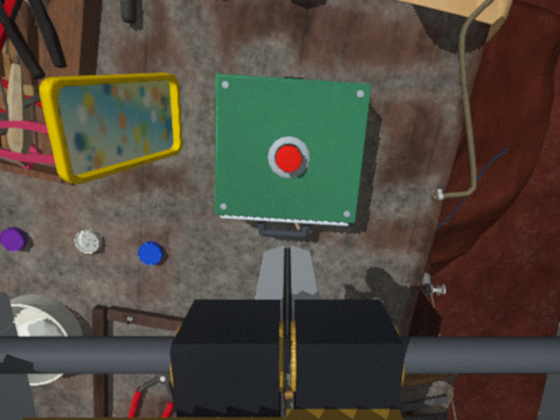

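The wrist view shows the whole caddy: button at (289,158), roof screws at (224,86), (360,94), (223,207) and (347,213). The white jar is at (87,242), between the purple and blue decoys.

Run:
```python
from h import *
s,p=wrist();print(s['eef_pos'],s['eef_rot'][2],s['qd'])
hsv=cv2.cvtColor(p['pixels'],cv2.COLOR_RGB2HSV)
U,V=np.meshgrid(np.arange(560),np.arange(420))
red=((hsv[...,0]<8)|(hsv[...,0]>172))&(hsv[...,1]>150)&(hsv[...,2]>120)&(np.hypot(U-289,V-158)<30)
v,u=np.nonzero(red);print('button',len(u),ray(p,u.mean(),v.mean(),78))
for q in [(224,86),(360,94),(223,207),(347,213)]: print(ray(p,*q,62).round(1))
wh=(hsv[...,1]<60)&(hsv[...,2]>140)&(np.hypot(U-87,V-242)<20)
v,u=np.nonzero(wh);c,r=cv2.minEnclosingCircle(np.c_[u,v].astype('float32'));print('jar',len(u),c,r,ray(p,*c,9),ray(p,u.mean(),v.mean(),9))
for m in manip.masks_of(p,'gem_jar_center'):
    v,u=np.nonzero(m['mask']);print('jar',m['conf'],ray(p,u.mean(),v.mean(),9).round(1),p['pixels'][m['mask']].mean(0))
for m in manip.masks_of(p,'tray_pull')+manip.masks_of(p,'button_top'):
    v,u=np.nonzero(m['mask']);print('pull/button',m['conf'],len(u),u.mean(),v.mean(),ray(p,u.mean(),v.mean(),37).round(1))
for q in [(260,234),(311,238)]: print('pull front',ray(p,*q,32).round(1))
```

```text
[591.92803994 -94.65404825 208.22895154] 0.13963903127099142 [-6.18263035e-02 -1.32065197e-02  6.15126471e-03 -1.16331784e-02
  3.14738306e-05 -4.42505286e-02]
button 553 [632.84175278 -89.02028768  78.        ]
[690.  -20.7  62. ]
[ 701.  -151.4   62. ]
[570.5 -30.6  62. ]
[ 582.2 -160.9   62. ]
jar 426 (84.5, 240.5) 12.747649192810059 [489.2874525  143.98253921   9.        ] [488.85909677 144.32552933   9.        ]
jar 0.92 [490.3 142.5   9. ] [159.37837838 160.55791506 155.54826255]
jar 0.89 [485.4  65.6   9. ] [ 32.38543897  73.84154176 178.37473233]
jar 0.89 [480.6 233.3   9. ] [ 93.16247582  43.68858801 130.32882012]
pull/button 0.87 953 280.7838405036726 224.91080797481638 [551.8 -94.   37. ]
pull/button 0.69 593 285.67284991568295 156.7841483979764 [628.9 -88.9  37. ]
pull/button 0.32 527 85.78937381404175 239.51612903225808 [503.  126.7  37. ]
pull front [535.9 -71.7  32. ]
pull front [ 539.3 -131.3   32. ]
```

```bash
python3 -m crank '[{"offset":[0.01,0.001,-0.02],"spin":-1},{"offset":[0.02,0.003,-0.045],"spin":-2},{"offset":[0.03,0.005,-0.07],"spin":-3},{"offset":[0.04,0.006,-0.095],"spin":-3.4},{"offset":[0.04,0.006,-0.108],"spin":-3.4},{"offset":[0.04,0.006,-0.114],"spin":-3.4},{"offset":[0.04,0.006,-0.118],"spin":-3.4},{"offset":[0.04,0.006,-0.118],"spin":-3.4}]' 0 10
```

```text
clock: 3.5
eef_pos: [631.0, -93.0, 91.5]
eef_rot: [3.141, -0.001, 0.075]
wrist_force: [-0.4, -0.3, 0.8]
finger_gap: 0.5
```

```bash
python3 -m crank '[{"offset":[0.001,0.002,-0.003],"spin":0},{"offset":[0.001,0.004,-0.006],"spin":0},{"offset":[0.001,0.004,-0.009],"spin":0},{"offset":[0.001,0.004,-0.010],"spin":0},{"offset":[0.001,0.004,-0.011],"spin":0},{"offset":[0.001,0.004,-0.012],"spin":0},{"offset":[0.001,0.004,-0.013],"spin":0},{"offset":[0.001,0.004,-0.014],"spin":0}]'
python3 -m crank '[{"offset":[0,0,-0.0005],"spin":0},{"offset":[0,0,-0.001],"spin":0},{"offset":[0,0,-0.0015],"spin":0},{"offset":[0,0,-0.002],"spin":0},{"offset":[0,0,-0.002],"spin":0},{"offset":[0,0,-0.002],"spin":0},{"offset":[0,0,-0.002],"spin":0},{"offset":[0,0,-0.002],"spin":0}]'
```

```text
clock: 4.17
eef_pos: [632.0, -89.0, 77.4]
eef_rot: [3.141, -0.001, 0.075]
wrist_force: [-0.9, -0.2, -0.7]
finger_gap: 0.7
clock: 4.83
eef_pos: [632.0, -89.0, 75.5]
eef_rot: [3.141, -0.001, 0.075]
wrist_force: [-0.5, 0.4, -0.1]
finger_gap: 0.4
```

```bash
python3 -m crank '[{"offset":[0,0,-0.0005],"spin":0},{"offset":[0,0,-0.001],"spin":0},{"offset":[0,0,-0.0015],"spin":0},{"offset":[0,0,-0.002],"spin":0},{"offset":[0,0,-0.002],"spin":0},{"offset":[0,0,-0.002],"spin":0},{"offset":[0,0,-0.002],"spin":0},{"offset":[0,0,-0.002],"spin":0}]'
python3 - <<'E'
from h import *
s,p=wrist();print(s['eef_pos'],s['wrist_force']);save(p,'w2')
t=manip.camera('top');c=manip.camera('scene')
cv2.imwrite('pics/m1.png',cv2.cvtColor(np.hstack([cv2.resize(p['pixels'],(400,300)),cv2.resize(c['pixels'][80:290,200:480],(400,300))]),cv2.COLOR_RGB2BGR))
E
```

```text
clock: 5.5
eef_pos: [632.1, -89.0, 73.6]
eef_rot: [3.141, -0.001, 0.075]
wrist_force: [0.3, -0.8, 0.4]
finger_gap: 0.4
[632.05284806 -89.01345711  73.55545156] [ 0.25209168 -0.82440704  0.43800253]
```

View pics/m1.png

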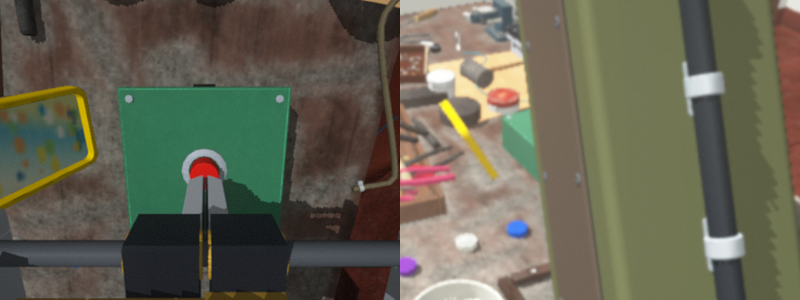

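Run:
```python
from h import *
s,p=wrist();print(s['joints'],s['eef_pos'])
print('tcp',proj(p,s['eef_pos']))
for X in [(632,-89,80),(619,-90,80),(645,-88,80),(632,-89,62),(611,-90,62),(653,-88,62)]: print(X,np.round(proj(p,X),1))
hsv=cv2.cvtColor(p['pixels'],cv2.COLOR_RGB2HSV);U,V=np.meshgrid(np.arange(560),np.arange(420))
red=((hsv[...,0]<8)|(hsv[...,0]>172))&(hsv[...,1]>150)&(hsv[...,2]>90)&(np.hypot(U-286,V-238)<40)
v,u=np.nonzero(red);print('red',u.min(),u.max(),v.min(),v.max())
cv2.imwrite('pics/c3.png',cv2.cvtColor(cv2.resize(p['pixels'][195:305,220:360],None,fx=5,fy=5,interpolation=2),cv2.COLOR_RGB2BGR))
```

```text
[-1.97038287e-01  5.89116760e-01  1.35810933e+00 -5.53792155e-04
  1.19303012e+00  1.29850997e+00] [632.03252006 -89.00585583  73.52020497]
tcp (np.float64(285.6090360827111), np.float64(244.38120102930145))
(632, -89, 80) [285.6 248.1]
(619, -90, 80) [285.6 267.7]
(645, -88, 80) [285.5 227.8]
(632, -89, 62) [285.6 238.4]
(611, -90, 62) [284.8 267.6]
(653, -88, 62) [286.5 207.8]
red 266 306 220 264
```

View pics/c3.png

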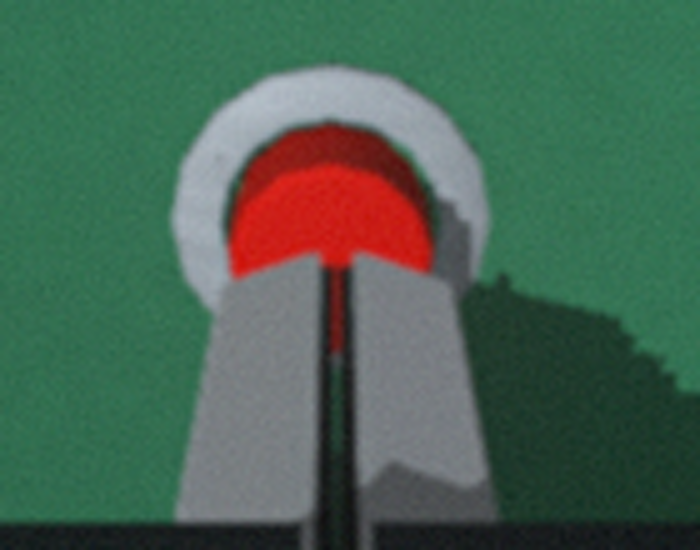

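```bash
python3 -m crank '[{"offset":[0,0,-0.0005],"spin":0},{"offset":[0,0,-0.001],"spin":0},{"offset":[0,0,-0.0015],"spin":0},{"offset":[0,0,-0.002],"spin":0},{"offset":[0,0,-0.0025],"spin":0},{"offset":[0,0,-0.0025],"spin":0},{"offset":[0,0,-0.0025],"spin":0},{"offset":[0,0,-0.0025],"spin":0}]'
```

```text
clock: 6.37
eef_pos: [632.1, -89.0, 71.0]
eef_rot: [3.141, -0.001, 0.076]
wrist_force: [0.8, 0.5, -0.2]
finger_gap: 0.6
```

Run:
```python
from h import *
s,p=wrist();print(s['eef_pos'],s['wrist_force'],s['moment'],s['effort']);t=manip.camera('top')
a=cv2.resize(p['pixels'][195:305,220:360],(400,314));b=cv2.resize(t['pixels'][105:255,250:441],(400,314))
cv2.imwrite('pics/c4.png',cv2.cvtColor(np.hstack([a,b]),cv2.COLOR_RGB2BGR))
```

```text
[632.07040458 -88.98838802  71.04087423] [ 0.77509027  0.53644558 -0.20448923] [ 0.00519525  0.03680901 -0.04966081] [-8.99255101e-04 -6.71295619e+01 -3.34085155e+01  3.15036939e-02
 -7.15057855e-02  9.17763691e-05]
```

View pics/c4.png

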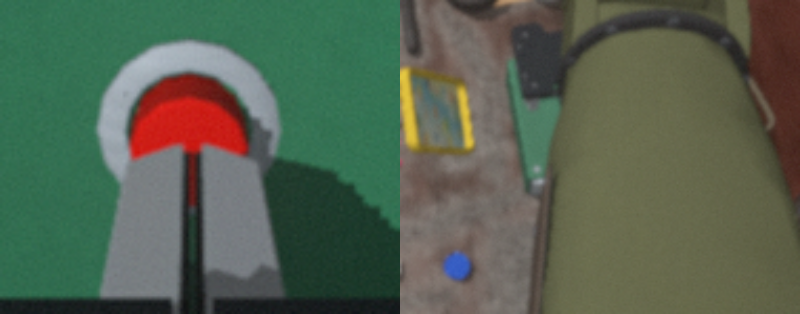

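```bash
python3 -m crank '[{"offset":[0,0,-0.0005],"spin":0},{"offset":[0,0,-0.001],"spin":0},{"offset":[0,0,-0.0015],"spin":0},{"offset":[0,0,-0.002],"spin":0},{"offset":[0,0,-0.0025],"spin":0},{"offset":[0,0,-0.003],"spin":0},{"offset":[0,0,-0.0035],"spin":0},{"offset":[0,0,-0.0035],"spin":0}]'
python3 - <<'E'
from h import *
s,p=wrist();print(s['eef_pos'],s['wrist_force'])
for n,q in (('now',p['pixels']),('w1',cv2.cvtColor(cv2.imread('pics/w1.png'),cv2.COLOR_BGR2RGB))):
    for u in (268,276,282,292,298,304): print(n,u,[tuple(int(a) for a in q[v,u]) for v in range(238,262,3)])
E
```

```text
clock: 7.13
eef_pos: [632.0, -89.0, 67.4]
eef_rot: [3.141, -0.001, 0.075]
wrist_force: [-0.7, -0.5, -0.0]
finger_gap: 0.7
[632.01887808 -88.96886416  67.42625923] [-0.71720798 -0.49931414 -0.02925792]
now 268 [(158, 26, 18), (198, 25, 18), (212, 33, 24), (207, 28, 22), (170, 93, 97), (123, 130, 132), (121, 128, 129), (123, 129, 130)]
now 276 [(206, 30, 24), (203, 27, 20), (204, 26, 21), (172, 88, 89), (120, 125, 129), (118, 128, 128), (122, 126, 130), (118, 123, 130)]
now 282 [(203, 33, 25), (203, 31, 23), (201, 37, 33), (124, 129, 132), (121, 127, 135), (121, 128, 130), (121, 127, 128), (121, 125, 130)]
now 292 [(200, 30, 23), (204, 33, 26), (200, 42, 39), (123, 128, 136), (118, 121, 127), (123, 130, 131), (125, 128, 130), (121, 126, 128)]
now 298 [(202, 31, 23), (201, 28, 23), (196, 25, 19), (166, 84, 87), (120, 126, 129), (121, 124, 130), (121, 127, 130), (115, 124, 127)]
now 304 [(77, 25, 22), (138, 24, 20), (178, 24, 17), (201, 25, 19), (131, 115, 119), (121, 127, 131), (120, 125, 128), (118, 124, 124)]
w1 268 [(101, 96, 88), (105, 101, 96), (99, 97, 91), (94, 90, 80), (117, 118, 118), (132, 137, 141), (134, 138, 145), (134, 139, 147)]
w1 276 [(63, 63, 60), (104, 104, 96), (106, 103, 94), (117, 123, 122), (132, 137, 142), (131, 137, 141), (132, 136, 141), (130, 135, 140)]
w1 282 [(51, 47, 47), (91, 88, 84), (109, 106, 99), (129, 133, 140), (134, 139, 142), (135, 138, 143), (131, 135, 141), (132, 138, 143)]
w1 292 [(48, 51, 49), (90, 87, 79), (104, 101, 96), (136, 140, 143), (132, 140, 143), (130, 134, 140), (129, 136, 140), (133, 135, 140)]
w1 298 [(50, 47, 49), (93, 94, 86), (113, 110, 102), (124, 127, 124), (130, 140, 141), (131, 140, 141), (133, 139, 142), (135, 139, 144)]
w1 304 [(46, 46, 50), (80, 78, 67), (84, 81, 77), (92, 89, 83), (130, 135, 138), (134, 142, 146), (132, 138, 142), (127, 138, 137)]
```

Run:
```python
from h import *
s,p=wrist();print(s['eef_pos'],s['wrist_force'],p['fx'])
for z in (80,76,72,68,66): print(z,np.round(proj(p,(645,-88,z)),1),np.round(np.array(proj(p,(632,-76,z)))-proj(p,(632,-102,z)),1))
for x,z in((653,65.5),(653,62),(611,65.5)): print('ring',x,z,np.round(proj(p,(x,-88,z)),1))
hsv=cv2.cvtColor(p['pixels'],cv2.COLOR_RGB2HSV)
u=286
for v in range(195,252): print(v,p['pixels'][v,u].tolist(),end=' ')
print()
m=(hsv[...,0]<8)&(p['pixels'][...,0]>175);m[:,:240]=0;m[:,330:]=0
for v in range(222,262,3):
    c=np.nonzero(m[v])[0];print(v,c.min() if len(c) else 0,c.max() if len(c) else 0)
```

```text
[632.01223707 -88.99727104  67.46877551] [-0.28175968  0.20829976 -0.00581081] 345.2819953819203
80 [285.5 230.9] [-43.4  -3. ]
76 [285.5 228.8] [-42.6  -3. ]
72 [285.5 226.8] [-41.8  -2.9]
68 [285.6 224.9] [-41.1  -2.9]
66 [285.6 224. ] [-40.7  -2.9]
ring 653 65.5 [286.5 211.5]
ring 653 62 [286.5 210.1]
ring 611 65.5 [281.7 273.4]
195 [54, 116, 82] 196 [53, 113, 82] 197 [50, 114, 84] 198 [52, 112, 82] 199 [53, 116, 85] 200 [52, 115, 85] 201 [50, 111, 78] 202 [55, 117, 88] 203 [50, 113, 83] 204 [51, 113, 82] 205 [54, 118, 88] 206 [57, 116, 86] 207 [49, 114, 79] 208 [49, 111, 83] 209 [71, 119, 95] 210 [108, 126, 124] 211 [152, 159, 167] 212 [161, 174, 183] 213 [167, 176, 186] 214 [168, 178, 188] 215 [170, 179, 189] 216 [165, 174, 182] 217 [159, 170, 177] 218 [163, 174, 182] 219 [164, 173, 181] 220 [150, 163, 170] 221 [110, 115, 117] 222 [105, 57, 57] 223 [125, 26, 21] 224 [131, 25, 21] 225 [130, 27, 20] 226 [128, 28, 20] 227 [133, 34, 30] 228 [126, 27, 24] 229 [126, 26, 22] 230 [153, 33, 23] 231 [199, 33, 30] 232 [216, 33, 28] 233 [210, 35, 27] 234 [206, 31, 27] 235 [203, 31, 21] 236 [205, 31, 24] 237 [204, 24, 18] 238 [205, 32, 23] 239 [203, 27, 23] 240 [202, 30, 23] 241 [204, 28, 26] 242 [203, 32, 23] 243 [197, 22, 15] 244 [202, 29, 23] 245 [205, 28, 22] 246 [201, 23, 17] 247 [182, 30, 27] 248 [126, 28, 23] 249 [86, 30, 25] 250 [84, 29, 31] 251 [84, 29, 29] 
222 0 0
225 0 0
228 0 0
231 283 288
234 274 296
237 271 299
240 268 302
243 267 303
246 266 304
249 266 269
252 0 0
255 0 0
258 0 0
261 0 0
```

```bash
python3 -m crank '[{"offset":[0,0,-0.0005],"spin":0},{"offset":[0,0,-0.001],"spin":0},{"offset":[0,0,-0.0015],"spin":0},{"offset":[0,0,-0.002],"spin":0},{"offset":[0,0,-0.0025],"spin":0},{"offset":[0,0,-0.003],"spin":0},{"offset":[0,0,-0.0035],"spin":0},{"offset":[0,0,-0.0035],"spin":0}]'
python3 - <<'E'
from h import *
s,p=wrist();print(s['eef_pos'],s['wrist_force'],p['fx'])
hsv=cv2.cvtColor(p['pixels'],cv2.COLOR_RGB2HSV);print(p['pixels'][215:255:2,286,0])
print('pred far edge',proj(p,(645,-88,80)))
E
```

```text
clock: 7.9
eef_pos: [632.0, -89.0, 63.9]
eef_rot: [3.141, -0.001, 0.075]
wrist_force: [0.2, -0.6, 0.2]
finger_gap: 0.4
[632.00212019 -88.99065196  63.87559737] [ 0.18670773 -0.6111024   0.24922841] 345.2819953819203
[166 165 161 155  92 127 124 130 131 198 208 202 206 205 203 207 183  89
  67  49]
pred far edge (np.float64(285.4910759304202), np.float64(232.79684379701655))
```

```bash
python3 -m crank '[{"offset":[0,0,-0.0005],"spin":0},{"offset":[0,0,-0.001],"spin":0},{"offset":[0,0,-0.0015],"spin":0},{"offset":[0,0,-0.002],"spin":0},{"offset":[0,0,-0.0025],"spin":0},{"offset":[0,0,-0.003],"spin":0},{"offset":[0,0,-0.0035],"spin":0},{"offset":[0,0,-0.004],"spin":0}]'
python3 - <<'E'
from h import *
s,p=wrist();print(s['eef_pos'],s['wrist_force'],p['fx'])
hsv=cv2.cvtColor(p['pixels'],cv2.COLOR_RGB2HSV);print(p['pixels'][215:255:2,286,0])
print('pred far edge',proj(p,(645,-88,80)))
E
```

```text
clock: 8.62
eef_pos: [632.0, -89.0, 59.9]
eef_rot: [3.141, -0.001, 0.075]
wrist_force: [-0.2, -0.0, -0.1]
finger_gap: 0.2
[632.01506707 -89.0108399   59.92471057] [-0.2257906  -0.04500851 -0.12591709] 345.2819953819203
[161 169 163 160 152  95 126 130 127 123 193 214 203 203 205 202 144  50
  50  50]
pred far edge (np.float64(285.4333609845296), np.float64(235.0013315870419))
```

```bash
python3 -m crank '[{"offset":[0,0,-0.0005],"spin":0},{"offset":[0,0,-0.001],"spin":0},{"offset":[0,0,-0.0015],"spin":0},{"offset":[0,0,-0.002],"spin":0},{"offset":[0,0,-0.0025],"spin":0},{"offset":[0,0,-0.003],"spin":0},{"offset":[0,0,-0.0035],"spin":0},{"offset":[0,0,-0.004],"spin":0}]'
python3 - <<'E'
from h import *
s,p=wrist();print(s['eef_pos'],s['wrist_force'],p['fx'])
hsv=cv2.cvtColor(p['pixels'],cv2.COLOR_RGB2HSV);print(p['pixels'][215:255:2,286,0])
print('pred far edge',proj(p,(645,-88,80)))
E
```

```text
clock: 9.33
eef_pos: [632.0, -89.0, 55.7]
eef_rot: [3.141, -0.001, 0.075]
wrist_force: [0.3, 0.3, -1.1]
finger_gap: 0.4
[631.9791303  -88.98153086  55.74118506] [ 0.26374761  0.28790294 -1.08921158] 345.2819953819203
[107 166 166 164 161 154  94 123 125 124 123 179 210 198 205 186 145  66
  47  48]
pred far edge (np.float64(285.46557363233933), np.float64(237.36355899233834))
```

Run:
```python
from h import *
s,p=wrist();save(p,'w5')
```

```text
(no output)
```

View pics/w5.png

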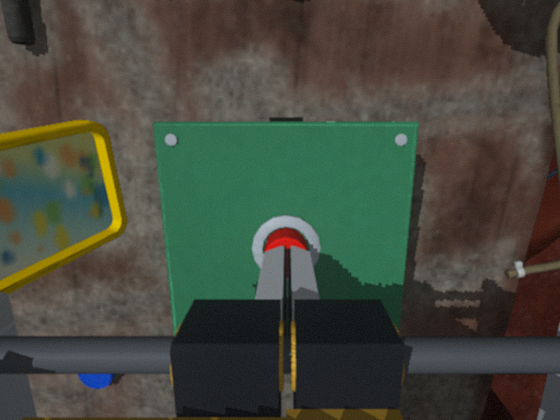

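```bash
python3 -m crank '[{"offset":[0,0,-0.0005],"spin":0},{"offset":[0,0,-0.001],"spin":0},{"offset":[0,0,-0.0015],"spin":0},{"offset":[0,0,-0.002],"spin":0},{"offset":[0,0,-0.0025],"spin":0},{"offset":[0,0,-0.003],"spin":0},{"offset":[0,0,-0.0035],"spin":0},{"offset":[0,0,-0.004],"spin":0}]'
python3 - <<'E'
from h import *
s,p=wrist();print(s['eef_pos'],s['wrist_force'],p['fx'])
print(p['pixels'][215:255:2,286,0])
print('pred far edge',proj(p,(645,-88,80)))
E
```

```text
clock: 10.1
eef_pos: [632.0, -89.0, 52.0]
eef_rot: [3.141, -0.001, 0.075]
wrist_force: [-1.7, 0.4, 3.7]
finger_gap: 0.4
[631.99207486 -89.01749902  51.99250229] [-1.71079196  0.38719684  3.65131769] 345.2819953819203
[ 48 126 169 161 164 158 153  90 124 122 126 127 195 205 200 204 180  89
  61  49]
pred far edge (np.float64(285.3825455976663), np.float64(239.6231058563304))
```

```bash
python3 -m crank '[{"offset":[0,0,-0.0005],"spin":0},{"offset":[0,0,-0.001],"spin":0},{"offset":[0,0,-0.0015],"spin":0},{"offset":[0,0,-0.002],"spin":0},{"offset":[0,0,-0.0025],"spin":0},{"offset":[0,0,-0.003],"spin":0},{"offset":[0,0,-0.0035],"spin":0},{"offset":[0,0,-0.0035],"spin":0}]'
python3 - <<'E'
from h import *
s,p=wrist();print(s['eef_pos'],s['wrist_force'],p['fx'])
print(p['pixels'][215:255:2,286,0])
print('pred far edge',proj(p,(645,-88,80)))
E
```

```text
clock: 10.82
eef_pos: [632.0, -89.0, 48.4]
eef_rot: [3.141, -0.001, 0.075]
wrist_force: [-1.4, 0.6, 4.6]
finger_gap: 0.3
[631.95256146 -88.98289904  48.37510253] [-1.44546675  0.6474013   4.56684416] 345.2819953819203
[ 53  64 143 163 164 157 156 150  95 125 129 131 196 207 201 204 177  82
  50  50]
pred far edge (np.float64(285.4268194258301), np.float64(241.81657404773836))
```

```bash
python3 -m crank '[{"offset":[0,0,-0.0005],"spin":0},{"offset":[0,0,-0.001],"spin":0},{"offset":[0,0,-0.0015],"spin":0},{"offset":[0,0,-0.002],"spin":0},{"offset":[0,0,-0.002],"spin":0},{"offset":[0,0,-0.002],"spin":0},{"offset":[0,0,-0.002],"spin":0},{"offset":[0,0,-0.002],"spin":0}]'
python3 - <<'E'
from h import *
t=manip.camera('top')
for m in manip.masks_of(t,'tray_pull')[:2]+manip.masks_of(t,'tray_face')[:1]:
    v,u=np.nonzero(m['mask']);print(m['conf'],len(u),u.mean(),v.mean(),v.max(),ray(t,u.mean(),v.mean(),34).round(1))
save(t,'t6')
E
```

```text
clock: 11.53
eef_pos: [632.0, -89.0, 46.5]
eef_rot: [3.141, -0.001, 0.075]
wrist_force: [-3.1, 0.5, 5.2]
finger_gap: 0.5
0.31 609 311.7487684729064 166.99178981937604 193 [625.8 -27.5  34. ]
```

```bash
python3 -m crank '[{"offset":[0,0,-0.001],"spin":0},{"offset":[0,0,-0.0018],"spin":0},{"offset":[0,0,-0.0018],"spin":0},{"offset":[0,0,-0.0018],"spin":0},{"offset":[0,0,0.005],"spin":0},{"offset":[0,0,0.02],"spin":0},{"offset":[0,0,0.045],"spin":0},{"offset":[0,0,0.075],"spin":0}]'
python3 -m crank '[{"offset":[-0.02,0.035,0.01],"spin":0},{"offset":[-0.04,0.07,0.01],"spin":0},{"offset":[-0.06,0.105,0.01],"spin":0},{"offset":[-0.08,0.14,0.01],"spin":0},{"offset":[-0.1,0.175,0.01],"spin":0},{"offset":[-0.12,0.205,0.01],"spin":0},{"offset":[-0.14,0.23,0.01],"spin":0},{"offset":[-0.145,0.233,0.01],"spin":0}]' 0.62 10
python3 - <<'E'
from h import *
t=manip.camera('top');s,p=wrist();print(s['eef_pos'],s['eef_rot'],s['qd'].round(3) if hasattr(s['qd'],'round') else s['qd'])
a=cv2.resize(t['pixels'],(400,300));b=cv2.resize(p['pixels'],(400,300))
cv2.imwrite('pics/m2.png',cv2.cvtColor(np.hstack([a,b]),cv2.COLOR_RGB2BGR))
E
```

```text
clock: 12.35
eef_pos: [631.1, -88.8, 120.9]
eef_rot: [3.142, 0.002, 0.075]
wrist_force: [0.2, -0.4, 0.1]
finger_gap: 0.8
clock: 13.02
eef_pos: [483.8, 147.3, 131.1]
eef_rot: [-3.141, 0.002, 0.079]
wrist_force: [0.2, 0.2, -0.4]
finger_gap: 50.6
[484.41560568 146.24836988 131.16469616] [-3.14131014e+00  1.82039723e-03  7.85880019e-02] [-0.065  0.031 -0.041 -0.009  0.005 -0.049]
```

View pics/m2.png

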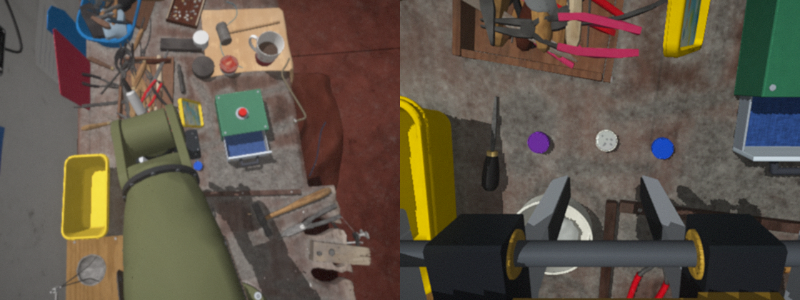

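The tray is out, showing its blue lining. In the wrist view the white jar is at about (290,197) full-res, and both decoys sit well clear of the fingers.

```bash
cat > jar.py <<'E'
from h import *
s,p=wrist();hsv=cv2.cvtColor(p['pixels'],cv2.COLOR_RGB2HSV)
for m in manip.masks_of(p,'gem_jar_center'):
    v,u=np.nonzero(m['mask']);c=p['pixels'][m['mask']].mean(0)
    print(m['conf'],(u.mean().round(),v.mean().round()),ray(p,u.mean(),v.mean(),8).round(1),c.round(),u.max()-u.min(),v.max()-v.min())
print(s['clock'],s['eef_pos'],s['eef_rot'][2],s['wrist_force'])
for n in ('tray_pull','tray_floor','tray_face'):
  for m in manip.masks_of(p,n)[:1]:
    v,u=np.nonzero(m['mask']);print(n,m['conf'],u.mean(),v.mean(),ray(p,u.mean(),v.mean(),34).round(1))
E
python3 jar.py
```

```text
0.89 (np.float64(192.0), np.float64(200.0)) [478.9 236.6   8. ] [ 99.  45. 140.] 31 29
0.61 (np.float64(287.0), np.float64(197.0)) [489.  144.6   8. ] [167. 169. 163.] 29 30
0.61 (np.float64(365.0), np.float64(208.0)) [484.   67.5   8. ] [ 27.  70. 177.] 29 30
13.1167 [485.6478892  144.99502272 131.22668117] 0.07761206635835372 [-0.30566282 -0.372765    0.31752914]
tray_floor 0.93 515.8389879911391 184.76028914538884 [521.7 -57.2  34. ]
tray_face 0.74 515.547848277462 184.5415845029579 [521.8 -56.9  34. ]
```

```bash
python3 -m crank '[{"offset":[0.002,0,-0.025],"spin":0},{"offset":[0.0035,-0.0005,-0.05],"spin":0},{"offset":[0.0035,-0.0005,-0.075],"spin":0},{"offset":[0.0035,-0.0005,-0.1],"spin":0},{"offset":[0.0035,-0.0005,-0.12],"spin":0},{"offset":[0.0035,-0.0005,-0.13],"spin":0},{"offset":[0.0035,-0.0005,-0.135],"spin":0},{"offset":[0.0035,-0.0005,-0.135],"spin":0}]'
python3 jar.py
```

```text
clock: 14.03
eef_pos: [490.3, 142.4, -4.7]
eef_rot: [3.141, 0.003, 0.073]
wrist_force: [0.1, -1.0, -0.2]
finger_gap: 57.9
0.78 (np.float64(408.0), np.float64(269.0)) [484.8  67.3   8. ] [ 22.  65. 168.] 52 49
0.74 (np.float64(282.0), np.float64(253.0)) [489.5 144.4   8. ] [161. 163. 159.] 48 49
0.6 (np.float64(129.0), np.float64(258.0)) [479.7 235.8   8. ] [ 92.  41. 132.] 54 49
14.0333 [490.32501761 142.36515638  -4.7047417 ] 0.07338935656749568 [ 0.06190827 -0.96080999 -0.17480587]
```

```bash
python3 -m crank '[{"offset":[-0.001,0.001,-0.004],"spin":0},{"offset":[-0.001,0.002,-0.008],"spin":0},{"offset":[-0.001,0.002,-0.011],"spin":0},{"offset":[-0.001,0.002,-0.013],"spin":0},{"offset":[-0.001,0.002,-0.015],"spin":0},{"offset":[-0.001,0.002,-0.016],"spin":0},{"offset":[-0.001,0.002,-0.016],"spin":0},{"offset":[-0.001,0.002,-0.016],"spin":0}]'
python3 -m crank '[{"offset":[0,0,-0.0003],"spin":0},{"offset":[0,0,-0.0006],"spin":0},{"offset":[0,0,-0.0009],"spin":0},{"offset":[0,0,-0.0012],"spin":0},{"offset":[0,0,-0.0015],"spin":0},{"offset":[0,0,-0.0018],"spin":0},{"offset":[0,0,-0.002],"spin":0},{"offset":[0,0,-0.002],"spin":0}]'
```

```text
clock: 14.95
eef_pos: [489.9, 144.8, -19.2]
eef_rot: [-3.141, 0.0, 0.074]
wrist_force: [-0.2, 0.7, -0.5]
finger_gap: 58.2
clock: 15.62
eef_pos: [489.9, 144.9, -21.3]
eef_rot: [-3.141, 0.0, 0.074]
wrist_force: [-0.5, -0.4, 0.1]
finger_gap: 58.1
```

```bash
python3 -m crank '[{"offset":[0,0,-0.0005],"spin":0},{"offset":[0,0,-0.001],"spin":0},{"offset":[0,0,-0.0015],"spin":0},{"offset":[0,0,-0.002],"spin":0},{"offset":[0,0,-0.002],"spin":0},{"offset":[0,0,-0.002],"spin":0},{"offset":[0,0,-0.002],"spin":0},{"offset":[0,0,-0.002],"spin":0}]'
python3 -m crank '[{"offset":[0,0,0],"spin":0},{"offset":[0,0,0],"spin":0},{"offset":[0,0,0],"spin":0},{"offset":[0,0,0],"spin":0},{"offset":[0,0,0],"spin":0},{"offset":[0,0,0],"spin":0},{"offset":[0,0,0],"spin":0},{"offset":[0,0,0],"spin":0}]' 0 10
```

```text
clock: 16.28
eef_pos: [489.9, 144.8, -23.3]
eef_rot: [-3.141, 0.0, 0.074]
wrist_force: [-0.6, -0.5, -0.6]
finger_gap: 58.4
clock: 16.95
eef_pos: [489.9, 144.9, -23.2]
eef_rot: [-3.141, 0.0, 0.074]
wrist_force: [-0.2, 0.9, -0.6]
finger_gap: 28.7
```

```bash
python3 -m crank '[{"offset":[0,0,0.015],"spin":0},{"offset":[0,0,0.045],"spin":0},{"offset":[0,0,0.08],"spin":0},{"offset":[0,-0.015,0.11],"spin":0},{"offset":[0.005,-0.05,0.12],"spin":0},{"offset":[0.01,-0.085,0.12],"spin":0},{"offset":[0.015,-0.12,0.12],"spin":0},{"offset":[0.02,-0.155,0.12],"spin":0}]' 
python3 -m crank '[{"offset":[0.003,-0.02,0],"spin":0},{"offset":[0.006,-0.045,0],"spin":0},{"offset":[0.009,-0.07,0],"spin":0},{"offset":[0.013,-0.085,0],"spin":0},{"offset":[0.013,-0.09,0],"spin":0},{"offset":[0.013,-0.09,0],"spin":0},{"offset":[0.013,-0.09,0],"spin":0},{"offset":[0.013,-0.09,0],"spin":0}]'
python3 - <<'E'
from h import *
s,p=wrist();save(p,'w7');print(s['eef_pos'],s['eef_rot'][2],s['finger_gap'])
E
```

```text
clock: 17.62
eef_pos: [509.9, -11.7, 97.1]
eef_rot: [3.142, -0.0, 0.074]
wrist_force: [-0.1, 0.5, -0.2]
finger_gap: 28.6
clock: 18.28
eef_pos: [522.8, -100.7, 97.1]
eef_rot: [-3.141, -0.0, 0.075]
wrist_force: [-0.1, -0.4, 0.2]
finger_gap: 28.9
[ 522.80684282 -100.7068876    97.12213551] 0.07529259692488854 28.86970880390048
```

View pics/w7.png

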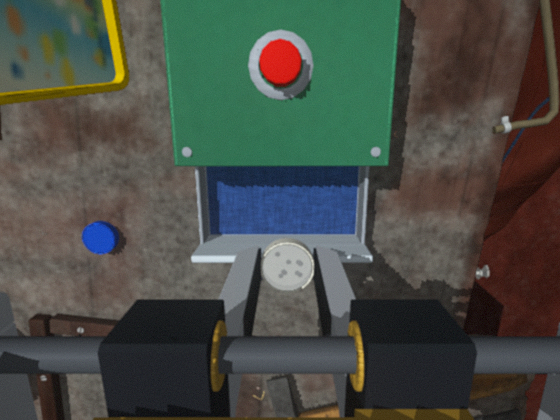

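The jar is held at (288,265). The tray floor spans rows 165–236, and the top of the face is at about row 255.

Run:
```python
from h import *
s,p=wrist();print(s['eef_pos'],s['eef_rot'][2])
for n,q,z in [('floor near',(280,236),9),('face top in',(280,250),58),('face top out',(280,260),58),('floor L',(217,220),9),('floor R',(360,220),9),('roof',(280,165),62),('faceL',(192,258),58),('faceR',(372,259),58),('button',(281,62),80),('jar',(288,265),128)]: print(n,ray(p,*q,z).round(1))
```

```text
[ 522.83641807 -100.69408641   97.16819423] 0.07548506409154676
floor near [498.  -97.2   9. ]
face top in [503.6 -97.7  58. ]
face top out [495.5 -98.3  58. ]
floor L [508.7 -40.4   9. ]
floor R [ 518.2 -166.9    9. ]
roof [568.2 -93.3  62. ]
faceL [492.1 -31.3  58. ]
faceR [ 501.6 -168.2   58. ]
button [631.8 -89.8  80. ]
jar [ 522.3 -102.2  128. ]
```

```bash
python3 -m crank '[{"offset":[0.004,0.0005,-0.015],"spin":0},{"offset":[0.007,0.0005,-0.035],"spin":0},{"offset":[0.007,0.0005,-0.055],"spin":0},{"offset":[0.007,0.0005,-0.073],"spin":0},{"offset":[0.007,0.0005,-0.087],"spin":0},{"offset":[0.007,0.0005,-0.096],"spin":0},{"offset":[0.007,0.0005,-0.1],"spin":0},{"offset":[0.007,0.0005,-0.1],"spin":0}]'
python3 -m crank '[{"offset":[0,0,-0.0015],"spin":0},{"offset":[0,0,-0.003],"spin":0},{"offset":[0,0,-0.0045],"spin":0},{"offset":[0,0,-0.006],"spin":0},{"offset":[0,0,-0.0075],"spin":0},{"offset":[0,0,-0.009],"spin":0},{"offset":[0,0,-0.01],"spin":0},{"offset":[0,0,-0.01],"spin":0}]'
```

```text
clock: 19.05
eef_pos: [529.7, -99.9, -3.2]
eef_rot: [-3.141, 0.0, 0.076]
wrist_force: [-0.7, -0.8, -0.2]
finger_gap: 28.6
clock: 19.72
eef_pos: [529.6, -99.9, -13.4]
eef_rot: [-3.141, 0.001, 0.076]
wrist_force: [-0.7, -0.3, 0.5]
finger_gap: 28.7
```

Release with a modest opening, then rise straight up to look.

```bash
python3 -m crank '[{"offset":[0,0,-0.0005],"spin":0},{"offset":[0,0,-0.0005],"spin":0},{"offset":[0,0,-0.0005],"spin":0},{"offset":[0,0,-0.0005],"spin":0},{"offset":[0,0,-0.0005],"spin":0},{"offset":[0,0,-0.0005],"spin":0},{"offset":[0,0,-0.0005],"spin":0},{"offset":[0,0,-0.0005],"spin":0}]' 0.55
python3 -m crank '[{"offset":[0,0,0.01],"spin":0},{"offset":[0,0,0.03],"spin":0},{"offset":[0,0,0.055],"spin":0},{"offset":[0,0,0.08],"spin":0},{"offset":[-0.02,0,0.1],"spin":0},{"offset":[-0.05,0,0.11],"spin":0},{"offset":[-0.08,-0.001,0.11],"spin":0},{"offset":[-0.11,-0.003,0.11],"spin":0}]' 0 10
python3 - <<'E'
from h import *
s,p=wrist();save(p,'w8');print(s['eef_pos'],s['eef_rot'][2],s['finger_gap'],s['wrist_force'])
for m in manip.masks_of(p,'gem_jar_center'):
    v,u=np.nonzero(m['mask']);print(m['conf'],u.mean(),v.mean(),ray(p,u.mean(),v.mean(),17).round(1),p['pixels'][m['mask']].mean(0))
for m in manip.masks_of(p,'tray_pull')[:2]:
    v,u=np.nonzero(m['mask']);print('pull',m['conf'],len(u),u.min(),u.max(),v.min(),v.max(),ray(p,u.mean(),v.max(),32).round(1))
E
```

```text
clock: 20.38
eef_pos: [529.6, -99.9, -13.9]
eef_rot: [-3.141, 0.001, 0.076]
wrist_force: [0.4, -0.6, 0.4]
finger_gap: 51.9
clock: 21.05
eef_pos: [418.6, -102.8, 97.2]
eef_rot: [3.141, -0.001, 0.076]
wrist_force: [0.1, -0.5, -0.5]
finger_gap: 2.0
[ 418.61045299 -102.76822686   97.23300982] 0.07638358543431001 1.9838500854346057 [ 0.09666489 -0.48867739 -0.52653352]
0.72 88.86714399363564 117.969769291965 [484.1  59.9  17. ] [ 31.26889419  72.06682578 173.81145585]
0.61 293.8955954323002 75.01712887438825 [ 528.5 -100.7   17. ] [184.70636215 188.68107667 185.02365416]
0.3 288.54733790869176 64.9141480881538 [535.4 -96.   17. ] [ 56.62636941  72.63992498 104.25388977]
pull 0.65 23708 189 389 0 156 [ 467.7 -101.2   32. ]
pull 0.18 454 173 406 0 18 [564.  -95.5  32. ]
```

View pics/w8.png

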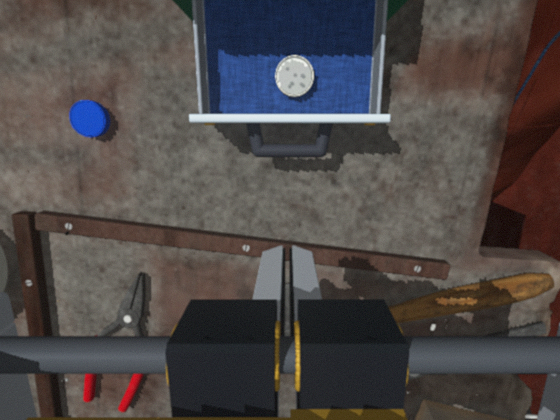

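```bash
python3 -m crank '[{"offset":[0.01,0,-0.015],"spin":0.2},{"offset":[0.02,0,-0.035],"spin":0.2},{"offset":[0.026,0,-0.055],"spin":0.2},{"offset":[0.026,0,-0.073],"spin":0.2},{"offset":[0.026,0,-0.09],"spin":0.2},{"offset":[0.026,0,-0.1],"spin":0.2},{"offset":[0.026,0,-0.105],"spin":0.2},{"offset":[0.026,0,-0.105],"spin":0.2}]' 0 20
python3 -m crank '[{"offset":[0.0015,0,0],"spin":0},{"offset":[0.003,0,0],"spin":0},{"offset":[0.0045,0,0],"spin":0},{"offset":[0.006,0,0],"spin":0},{"offset":[0.0075,0,0],"spin":0},{"offset":[0.009,0,0],"spin":0},{"offset":[0.0105,0.001,0],"spin":0},{"offset":[0.012,0.001,0],"spin":0}]'
```

```text
clock: 21.87
eef_pos: [445.0, -103.0, -8.2]
eef_rot: [-3.141, 0.0, 0.079]
wrist_force: [0.3, -0.8, 0.2]
finger_gap: 0.2
clock: 22.53
eef_pos: [457.1, -101.8, -8.2]
eef_rot: [-3.141, 0.0, 0.079]
wrist_force: [0.9, 0.4, 0.2]
finger_gap: 0.4
```

```bash
for i in 1; do python3 -m crank '[{"offset":[0.0015,0,0],"spin":0},{"offset":[0.003,0,0],"spin":0},{"offset":[0.0045,0,0],"spin":0},{"offset":[0.006,0.001,0],"spin":0},{"offset":[0.0075,0.001,0],"spin":0},{"offset":[0.009,0.001,0],"spin":0},{"offset":[0.0105,0.001,0],"spin":0},{"offset":[0.012,0.001,0],"spin":0}]'; done
```

```text
clock: 23.2
eef_pos: [469.0, -100.7, -8.3]
eef_rot: [-3.141, 0.001, 0.079]
wrist_force: [-4.4, 1.2, 0.1]
finger_gap: 0.3
```

```bash
python3 -m crank '[{"offset":[0.0017,0,0],"spin":0},{"offset":[0.0034,0,0],"spin":0},{"offset":[0.0051,0,0],"spin":0},{"offset":[0.0068,0.0005,0],"spin":0},{"offset":[0.0085,0.0005,0],"spin":0},{"offset":[0.0102,0.001,0],"spin":0},{"offset":[0.0119,0.001,0],"spin":0},{"offset":[0.0136,0.001,0],"spin":0}]'
python3 -m crank '[{"offset":[0.0017,0,0],"spin":0},{"offset":[0.0034,0,0],"spin":0},{"offset":[0.0051,0,0],"spin":0},{"offset":[0.0068,0.0005,0],"spin":0},{"offset":[0.0085,0.0005,0],"spin":0},{"offset":[0.0102,0.001,0],"spin":0},{"offset":[0.0119,0.001,0],"spin":0},{"offset":[0.0136,0.001,0],"spin":0}]'
python3 -m crank '[{"offset":[0.0015,0,0],"spin":0},{"offset":[0.003,0,0],"spin":0},{"offset":[0.0045,0,0],"spin":0},{"offset":[0.006,0.0005,0],"spin":0},{"offset":[0.0075,0.0005,0],"spin":0},{"offset":[0.009,0.001,0],"spin":0},{"offset":[0.0105,0.001,0],"spin":0},{"offset":[0.0115,0.001,0],"spin":0}]'
```

```text
clock: 23.87
eef_pos: [482.7, -99.7, -8.4]
eef_rot: [-3.141, 0.001, 0.079]
wrist_force: [-4.6, 0.1, 1.7]
finger_gap: 0.4
clock: 24.53
eef_pos: [496.4, -98.7, -8.4]
eef_rot: [-3.141, 0.001, 0.079]
wrist_force: [-4.8, 0.9, 1.6]
finger_gap: 0.4
clock: 25.2
eef_pos: [508.1, -97.7, -8.4]
eef_rot: [-3.141, 0.001, 0.079]
wrist_force: [-5.3, -0.3, 2.2]
finger_gap: 0.8
```

```bash
python3 -m crank '[{"offset":[0.0007,0,0],"spin":0},{"offset":[0.0014,0,0],"spin":0},{"offset":[0.0021,0,0],"spin":0},{"offset":[0.0028,0,0],"spin":0},{"offset":[0.0035,0,0],"spin":0},{"offset":[0.0042,0,0],"spin":0},{"offset":[0.0049,0.0005,0],"spin":0},{"offset":[0.005,0.0005,0],"spin":0}]'
python3 -m crank '[{"offset":[0.0005,0,0],"spin":0},{"offset":[0.001,0,0],"spin":0},{"offset":[0.0015,0,0],"spin":0},{"offset":[0.002,0,0],"spin":0},{"offset":[0.0025,0,0],"spin":0},{"offset":[0.003,0,0],"spin":0},{"offset":[0.0035,0,0],"spin":0},{"offset":[0.0035,0,0],"spin":0}]'
python3 -m crank '[{"offset":[0.0005,0,0],"spin":0},{"offset":[0.001,0,0],"spin":0},{"offset":[0.0015,0,0],"spin":0},{"offset":[0.002,0,0],"spin":0},{"offset":[0.0025,0,0],"spin":0},{"offset":[0.003,0,0],"spin":0},{"offset":[0.0035,0,0],"spin":0},{"offset":[0.0035,0,0],"spin":0}]'
```

```text
clock: 25.87
eef_pos: [513.2, -97.3, -8.4]
eef_rot: [-3.141, 0.001, 0.079]
wrist_force: [-4.1, -1.8, 2.1]
finger_gap: 0.7
clock: 26.53
eef_pos: [516.7, -97.1, -8.4]
eef_rot: [-3.141, 0.002, 0.079]
wrist_force: [-5.4, 1.7, 2.0]
finger_gap: 0.4
clock: 27.2
eef_pos: [520.1, -96.9, -8.4]
eef_rot: [-3.14, 0.002, 0.079]
wrist_force: [-6.0, 2.1, 2.8]
finger_gap: 0.1
```

```bash
python3 -m crank '[{"offset":[0.0003,0,0],"spin":0},{"offset":[0.0006,0,0],"spin":0},{"offset":[0.0009,0,0],"spin":0},{"offset":[0.0012,0,0],"spin":0},{"offset":[0.0015,0,0],"spin":0},{"offset":[0.0018,0,0],"spin":0},{"offset":[0.002,0,0],"spin":0},{"offset":[0.002,0,0],"spin":0}]'
python3 -m crank '[{"offset":[0.0003,0,0],"spin":0},{"offset":[0.0006,0,0],"spin":0},{"offset":[0.0009,0,0],"spin":0},{"offset":[0.0012,0,0],"spin":0},{"offset":[0.0015,0,0],"spin":0},{"offset":[0.0018,0,0],"spin":0},{"offset":[0.002,0,0],"spin":0},{"offset":[0.002,0,0],"spin":0}]'
python3 -m crank '[{"offset":[0.0003,0,0],"spin":0},{"offset":[0.0006,0,0],"spin":0},{"offset":[0.0009,0,0],"spin":0},{"offset":[0.0012,0,0],"spin":0},{"offset":[0.0015,0.0005,0],"spin":0},{"offset":[0.0018,0.0005,0],"spin":0},{"offset":[0.002,0.0005,0],"spin":0},{"offset":[0.002,0.0005,0],"spin":0}]'
```

```text
clock: 27.87
eef_pos: [522.1, -96.7, -8.4]
eef_rot: [-3.14, 0.003, 0.079]
wrist_force: [-5.6, 0.4, 3.1]
finger_gap: 0.1
clock: 28.53
eef_pos: [524.0, -96.5, -8.4]
eef_rot: [-3.14, 0.003, 0.079]
wrist_force: [-5.5, 1.8, 3.5]
finger_gap: 0.3
clock: 29.2
eef_pos: [525.8, -96.2, -8.4]
eef_rot: [-3.14, 0.004, 0.079]
wrist_force: [-6.4, -1.3, 3.4]
finger_gap: 0.3
```

```bash
python3 -m crank '[{"offset":[0.0003,0,0],"spin":0},{"offset":[0.0006,0,0],"spin":0},{"offset":[0.0009,0,0],"spin":0},{"offset":[0.0012,0,0],"spin":0},{"offset":[0.0015,0,0],"spin":0},{"offset":[0.0018,0,0],"spin":0},{"offset":[0.002,0,0],"spin":0},{"offset":[0.002,0,0],"spin":0}]'
python3 -m crank '[{"offset":[0.0003,0,0],"spin":0},{"offset":[0.0006,0,0],"spin":0},{"offset":[0.0009,0,0],"spin":0},{"offset":[0.0012,0,0],"spin":0},{"offset":[0.0015,0,0],"spin":0},{"offset":[0.0015,0,0],"spin":0},{"offset":[0.0015,0,0],"spin":0},{"offset":[0.0015,0,0],"spin":0}]'
```

```text
clock: 29.87
eef_pos: [527.1, -96.2, -8.5]
eef_rot: [-3.139, 0.006, 0.079]
wrist_force: [-10.7, 0.2, 5.7]
finger_gap: 0.3
clock: 30.53
eef_pos: [527.9, -96.1, -8.5]
eef_rot: [-3.139, 0.007, 0.079]
wrist_force: [-10.9, 0.1, 5.8]
finger_gap: 0.5
```

```bash
python3 -m crank '[{"offset":[0.0003,0,0],"spin":0},{"offset":[0.0006,0,0],"spin":0},{"offset":[0.0009,0,0],"spin":0},{"offset":[0.0012,0,0],"spin":0},{"offset":[0.0015,0,0],"spin":0},{"offset":[0.0015,0,0],"spin":0},{"offset":[0.0015,0,0],"spin":0},{"offset":[0.0015,0,0],"spin":0}]'
python3 -m crank '[{"offset":[0.0003,0,0],"spin":0},{"offset":[0.0006,0,0],"spin":0},{"offset":[0.0009,0,0],"spin":0},{"offset":[0.0012,0,0],"spin":0},{"offset":[0.0012,0,0],"spin":0},{"offset":[0.0012,0,0],"spin":0},{"offset":[0.0012,0,0],"spin":0},{"offset":[0.0012,0,0],"spin":0}]'
```

```text
clock: 31.2
eef_pos: [528.7, -96.1, -8.5]
eef_rot: [-3.138, 0.009, 0.079]
wrist_force: [-11.6, 0.8, 6.5]
finger_gap: 0.4
clock: 31.87
eef_pos: [529.3, -96.0, -8.5]
eef_rot: [-3.138, 0.011, 0.079]
wrist_force: [-9.9, -0.2, 6.6]
finger_gap: 0.6
```

```bash
python3 -m crank '[{"offset":[0.0004,0,0],"spin":0},{"offset":[0.0008,0,0],"spin":0},{"offset":[0.0012,0,0],"spin":0},{"offset":[0.0016,0,0],"spin":0},{"offset":[0.002,0,0],"spin":0},{"offset":[0.002,0,0],"spin":0},{"offset":[0.002,0,0],"spin":0},{"offset":[0.002,0,0],"spin":0}]'
python3 -m crank '[{"offset":[0.0004,0,0],"spin":0},{"offset":[0.0008,0,0],"spin":0},{"offset":[0.0012,0,0],"spin":0},{"offset":[0.0016,0,0],"spin":0},{"offset":[0.002,0,0],"spin":0},{"offset":[0.002,0,0],"spin":0},{"offset":[0.002,0,0],"spin":0},{"offset":[0.002,0,0],"spin":0}]'
```

```text
clock: 32.53
eef_pos: [531.1, -95.9, -8.4]
eef_rot: [-3.138, 0.012, 0.079]
wrist_force: [-7.0, 1.2, 3.9]
finger_gap: 0.4
clock: 33.2
eef_pos: [532.9, -95.8, -8.3]
eef_rot: [-3.138, 0.012, 0.079]
wrist_force: [-5.9, 1.4, 3.5]
finger_gap: 0.7
```

```bash
python3 -m crank '[{"offset":[0.0004,0,0],"spin":0},{"offset":[0.0008,0,0],"spin":0},{"offset":[0.0012,0,0],"spin":0},{"offset":[0.0016,0,0],"spin":0},{"offset":[0.002,0,0],"spin":0},{"offset":[0.002,0,0],"spin":0},{"offset":[0.002,0,0],"spin":0},{"offset":[0.002,0,0],"spin":0}]'
python3 -m crank '[{"offset":[0.0003,0,0],"spin":0},{"offset":[0.0006,0,0],"spin":0},{"offset":[0.0009,0,0],"spin":0},{"offset":[0.0012,0,0],"spin":0},{"offset":[0.0015,0,0],"spin":0},{"offset":[0.0015,0,0],"spin":0},{"offset":[0.0015,0,0],"spin":0},{"offset":[0.0015,0,0],"spin":0}]'
python3 -m crank '[{"offset":[0.0003,0,0],"spin":0},{"offset":[0.0006,0,0],"spin":0},{"offset":[0.0009,0,0],"spin":0},{"offset":[0.0012,0,0],"spin":0},{"offset":[0.0015,0,0],"spin":0},{"offset":[0.0015,0,0],"spin":0},{"offset":[0.0015,0,0],"spin":0},{"offset":[0.0015,0,0],"spin":0}]'
```

```text
clock: 33.87
eef_pos: [534.7, -95.6, -8.3]
eef_rot: [-3.137, 0.013, 0.079]
wrist_force: [-7.7, 1.4, 4.4]
finger_gap: 0.6
clock: 34.53
eef_pos: [535.9, -95.5, -8.3]
eef_rot: [-3.137, 0.014, 0.079]
wrist_force: [-6.0, 0.5, 4.8]
finger_gap: 0.7
clock: 35.2
eef_pos: [537.6, -95.4, -8.3]
eef_rot: [-3.137, 0.014, 0.079]
wrist_force: [-3.4, 2.6, 1.9]
finger_gap: 0.4
```

```bash
python3 -m crank '[{"offset":[0.0002,0,0],"spin":0},{"offset":[0.0004,0,0],"spin":0},{"offset":[0.0006,0,0],"spin":0},{"offset":[0.0008,0,0],"spin":0},{"offset":[0.0008,0,0],"spin":0},{"offset":[0.0008,0,0],"spin":0},{"offset":[0.0008,0,0],"spin":0},{"offset":[0.0008,0,0],"spin":0}]'
```

```text
clock: 35.87
eef_pos: [538.5, -95.4, -8.2]
eef_rot: [-3.137, 0.013, 0.079]
wrist_force: [-2.9, 1.1, 0.1]
finger_gap: 0.6
```

```bash
python3 -m crank '[{"offset":[0.0002,0,0],"spin":0},{"offset":[0.0004,0,0],"spin":0},{"offset":[0.0006,0,0],"spin":0},{"offset":[0.0008,0,0],"spin":0},{"offset":[0.0008,0,0],"spin":0},{"offset":[0.0008,0,0],"spin":0},{"offset":[0.0008,0,0],"spin":0},{"offset":[0.0008,0,0],"spin":0}]'
```

```text
clock: 36.53
eef_pos: [538.8, -95.4, -8.3]
eef_rot: [-3.137, 0.015, 0.079]
wrist_force: [-7.4, 0.9, 3.5]
finger_gap: 0.5
```

```bash
python3 -m crank '[{"offset":[0.0002,0,0],"spin":0},{"offset":[0.0004,0,0],"spin":0},{"offset":[0.0006,0,0],"spin":0},{"offset":[0.0008,0,0],"spin":0},{"offset":[0.0008,0,0],"spin":0},{"offset":[0.0008,0,0],"spin":0},{"offset":[0.0008,0,0],"spin":0},{"offset":[0.0008,0,0],"spin":0}]'
```

```text
clock: 37.2
eef_pos: [539.1, -95.4, -8.4]
eef_rot: [-3.136, 0.016, 0.079]
wrist_force: [-7.2, 0.8, 4.3]
finger_gap: 0.3
```

```bash
python3 -m crank '[{"offset":[0.0003,0,0],"spin":0},{"offset":[0.0006,0,0],"spin":0},{"offset":[0.0009,0,0],"spin":0},{"offset":[0.001,0,0],"spin":0},{"offset":[0.001,0,0],"spin":0},{"offset":[0.001,0,0],"spin":0},{"offset":[0.001,0,0],"spin":0},{"offset":[0.001,0,0],"spin":0}]'
```

```text
clock: 37.87
eef_pos: [539.6, -95.3, -8.3]
eef_rot: [-3.136, 0.017, 0.079]
wrist_force: [-7.3, 1.4, 3.0]
finger_gap: 0.8
```

```bash
python3 -m crank '[{"offset":[0.0003,0,0],"spin":0},{"offset":[0.0006,0,0],"spin":0},{"offset":[0.0009,0,0],"spin":0},{"offset":[0.0011,0,0],"spin":0},{"offset":[0.0011,0,0],"spin":0},{"offset":[0.0011,0,0],"spin":0},{"offset":[0.0011,0,0],"spin":0},{"offset":[0.0011,0,0],"spin":0}]'
```

```text
clock: 38.53
eef_pos: [539.9, -95.3, -8.4]
eef_rot: [-3.136, 0.019, 0.079]
wrist_force: [-9.0, 1.1, 5.4]
finger_gap: 0.7
```

```bash
python3 -m crank '[{"offset":[0.0003,0,0],"spin":0},{"offset":[0.0006,0,0],"spin":0},{"offset":[0.0009,0,0],"spin":0},{"offset":[0.0012,0,0],"spin":0},{"offset":[0.0013,0,0],"spin":0},{"offset":[0.0013,0,0],"spin":0},{"offset":[0.0013,0,0],"spin":0},{"offset":[0.0013,0,0],"spin":0}]'
```

```text
clock: 39.2
eef_pos: [540.2, -95.2, -8.4]
eef_rot: [-3.135, 0.021, 0.079]
wrist_force: [-10.7, 0.2, 7.2]
finger_gap: 0.9
```

```bash
python3 -m crank '[{"offset":[0.0003,0,0],"spin":0},{"offset":[0.0006,0,0],"spin":0},{"offset":[0.0009,0,0],"spin":0},{"offset":[0.0012,0,0],"spin":0},{"offset":[0.0015,0,0],"spin":0},{"offset":[0.0015,0,0],"spin":0},{"offset":[0.0015,0,0],"spin":0},{"offset":[0.0015,0,0],"spin":0}]'
```

```text
clock: 39.87
eef_pos: [540.3, -95.2, -8.4]
eef_rot: [-3.135, 0.024, 0.079]
wrist_force: [-13.8, 0.2, 8.3]
finger_gap: 0.4
```

```bash
python3 -m crank '[{"offset":[-0.001,0,0],"spin":0},{"offset":[-0.002,0,0],"spin":0},{"offset":[-0.003,0,0],"spin":0},{"offset":[-0.004,0,0],"spin":0},{"offset":[-0.005,0,0],"spin":0},{"offset":[-0.006,0,0],"spin":0},{"offset":[-0.007,0,0],"spin":0},{"offset":[-0.008,0,0],"spin":0}]'
```

```text
clock: 40.53
eef_pos: [532.3, -95.2, -8.5]
eef_rot: [-3.135, 0.024, 0.079]
wrist_force: [-0.3, 0.1, 0.3]
finger_gap: 0.3
```

Force has gone to zero after backing off 8 mm, so the catch is holding. I'll withdraw, rise and check.

```bash
python3 -m crank '[{"offset":[-0.01,0,0],"spin":0},{"offset":[-0.025,0,0],"spin":0},{"offset":[-0.045,0,0],"spin":0},{"offset":[-0.065,0,0.01],"spin":0},{"offset":[-0.085,0,0.03],"spin":0},{"offset":[-0.105,0,0.06],"spin":0},{"offset":[-0.12,0,0.09],"spin":0},{"offset":[-0.13,0,0.115],"spin":0}]'
python3 - <<'E'
from h import *
s,p=wrist();t=manip.camera('top');print(s['clock'],s['wrist_force'])
cv2.imwrite('pics/m3.png',cv2.cvtColor(np.hstack([cv2.resize(p['pixels'],(400,300)),cv2.resize(t['pixels'],(400,300))]),cv2.COLOR_RGB2BGR))
for m in manip.masks_of(p,'tray_pull')[:1]:
    v,u=np.nonzero(m['mask']);print('pull',m['conf'],ray(p,u.mean(),v.max(),32).round(1))
E
```

```text
clock: 41.2
eef_pos: [401.1, -95.2, 108.3]
eef_rot: [-3.135, 0.024, 0.079]
wrist_force: [-0.1, 0.8, 0.2]
finger_gap: 0.3
41.2 [-0.07318614  0.82229559  0.21890054]
pull 0.85 [547.8 -95.8  32. ]
```

View pics/m3.png

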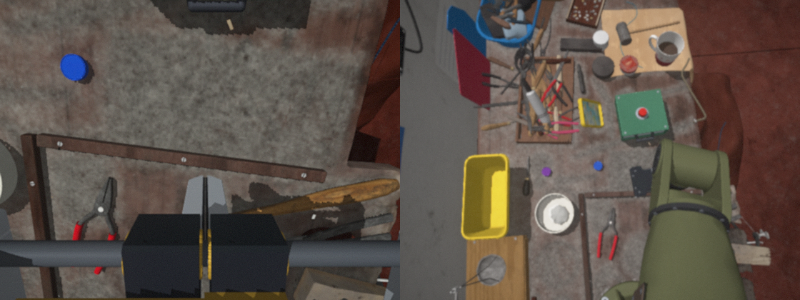

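The tray is home: the pull's front is at x≈548, about 89 mm before the case's origin. The dish and the decoys haven't moved.

```bash
python3 -c "
from cell import manip
print(manip.sign_off())"
```

```text
the job is handed in; nothing more can be done
None
```

I pressed the button, put the white stone box in the tray, pushed the tray home onto its catch and handed the job in at about 41 s of the 62 s allowed. The hand-in gave no verdict.

- **Button:** the last reading while pressing was about 5 N. I then went 1.8 mm deeper and lifted. The tray sprang out.
- **Stone box:** I set it down in the middle of the open tray. The wrist picture showed it lying flat with the fingers clear. I could not see it again once the tray was shut.
- **Pushing home:** I pushed the pull in small steps, and no reading exceeded about 16 N in all, against the 20 N limit. The roller bump came at about 12–13 N, then a drop, then a steady rise on the rubber stop. I stopped at 13.8 N along the push, just under the 14 N sign you gave for being past the click.
- **Last checks:** the force fell to zero as I backed off 8 mm, and the tray stayed in. Its pull is about 89 mm in front of the case's origin (limit 112 mm). The dish and the decoy boxes looked unmoved, and the robot was clear of everything.

**What disagreed:**
- **Fingertips:** they sit about 27 mm behind the reported TCP. I found the button and the working heights by touch and camera instead.
- **Possible early click:** about 2.5 mm before the final stop the force dipped to 3 N. That may have been the click or just uneven sliding. I took the rise on the stop and the tray holding as the proof.

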